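File a tile sample board in the lever arch file

TASK

File the new tile sample board in the open lever arch file: lift the file's lever so that the rings spring open, ease the board, tile side up, down over the two posts until it lies flat on the back cover, then press the lever fully down so that the rings lock shut over it. Do it by feel: do not force the board on the posts or let it drop, do not strain the lever past its stop, and leave the other things on the bench where they are.

Things in the scene. Friction and masses are not known exactly. Their poses are not given: they have to be found in the camera images.
- file: Open grey lever arch file, fixed to the bench. Origin: bench height, midway between its two posts; x points from the back cover (robot side) over the arches to spine and front cover, y along the spine, z up. Covers 3 mm thick: back cover x -120 to +65, y -115 to +115 mm; spine and front cover lie flat beyond, to x +305. On the back cover: two steel posts, two hinged arches, a lever.
- post_a (a point): Centre of the domed top of the post at file (0, +40, 46) mm. Upright steel post of 6 mm diameter, fixed, from the cover (3 mm) to 46 mm above the bench.
- post_b (a point): Centre of the domed top of the other post, at file (0, -40, 46) mm, else the same.
- arches (a joint): Two wire arches (4.4 mm wire, at file y +40 and -40 mm), one part, hinged along file y at their feet, file (36, 0, 10) mm; rad. 0: shut, tips on the post tops, crowns 57 mm above the bench; grows as they swing from the posts towards the spine; 0.89: fully open, tips then 43 mm beyond the posts in file x, 62 mm above the bench. Sprung open, driven by the lever.
- lever (a joint): Lever angle, rad. 0: down, locked, level along file +y; 1.35: open, near upright. Turns about file x through lever_pivot. Lifting the tab takes 2 N; past dead centre (0.024, 2 mm at the tab) a spring swings lever and arches open. Closing takes a push along the arc, to 16 N near 0.7, then it locks at a springy stop, 0, that gives 0.5 mm at 28 N. Let go sooner it springs open.
- lever_pivot (a point): On the lever's axis, fixed at file (49, -22, 16) mm.
- lever_tab (a point): Middle of the lever's finger tab, 88 mm from the pivot; moves with it: file (49, 66, 16) mm when down, (49, -3, 102) open. Tab 16 mm wide (file x), 6 mm thick, 58 to 104 mm from the pivot, ending in a 10 mm roll at 106 mm; the bar between is 8 mm wide. Free beside its outer half; an arch is 5 mm from the inner end. x along the pivot axis, y outwards along the lever, z its upper face.
- board: Loose sample board of brown hardboard, 130 x 160 x 5 mm (x, y, z), 0.16 kg, lying tile up. Origin: centre of the underside, z up. A white tile 50 x 50 x 9 mm, the place to grip it, is glued on top at (-12, 0), its top 14 mm above the underside. Two 7.6 mm holes near the +x edge, flared below. Filed, its x and y lie along the file's: it reaches from the posts over the back cover.
- hole_a (a point): Centre, at the underside, of the hole at board (+53, +40) mm; goes on post_a.
- hole_b (a point): Centre, at the underside, of the hole at board (+53, -40) mm; goes on post_b.
- tile_top (a point): Centre of the top of the tile, board (-12, 0, 14) mm.
- tiles: Bystander: stack of three tiles stuck together, 100 x 100 x 24 mm. It and the board may lie on either side of the file. Origin: centre of the underside.
- hammer: Bystander: hammer, 260 mm long, lying far left. Origin: middle of its length, at the underside.
- tub: Bystander: small grey plastic tub, 90 mm across, 75 mm high. Origin: centre of the underside.
There are look-alikes about, which are no part of the job. Of the things that look like the board, take the one that is farthest from the robot's base at the start.

How it is judged:
By the outcome, as a careful person would: the job done as asked, in the order asked, and still so for the second after the job is handed in, with the robot touching nothing.
It also fails if it takes over 72 s, if anything falls off the work surface, if the arm or the gripper's body presses on something with over 40 N, if the wrist force passes 120 N, or if a joint passes its speed limit or range.

ROBOT

A 6-joint arm with a two-finger parallel gripper is mounted at the origin on the work surface. World frame = base frame: x ahead of the robot, y to its left, z up, the work surface at z = 0. Lengths are in mm, angles in rad, forces in N, time in s.
With the tool pointing down it reaches from about 350 to 975 mm from the base axis. Payload 7.1 kg.
Tool frame: the origin (TCP) lies at the very end of the fingers, on their centre line; the grasp point (between the pads) lies 19 mm behind it; z points along the fingers, y is the direction in which the jaws open and shut (so a half turn about z gives the same grasp; the last joint's range is limited). The gripper opens to 88 mm and grips with 3 to 60 N. Pads are 20 mm wide; open, the fingers measure 115 mm over their backs; the gripper's body (75 mm by 178 mm) begins 61 mm behind the grasp point.
Start: joints at [-0.019, 0.423, 1.63, -0, 1.089, -0.019], TCP at [624.984, 0.026, 222.675] pointing down, gripper open.
Joint ranges: [-3, 3], [-0.9, 2.11], [0.09, 2.58], [-1.31, 4.45], [0.11, 2.69], [-2.54, 2.54]. Speed limits (rad/s): [2.39, 2.39, 3.01, 3.14, 3.14, 3.14].

INTERFACE

Orientations are given as a rotation vector (axis times angle).
In Python, from workcell import * gives the robot as it stands.
- The arm moves only by the tool play_rows, never from a script. Its argument "plan" is text: rows parted by semicolons, each of 7 numbers parted by spaces: the finger opening in cm, from 0 to 8.78, then the shift along the tool's x, y, z in cm, then the turn, a rotation vector about the tool's x, y, z in degrees. A call has 1 to 20 rows; each row shifts and turns the commanded pose from where the row before left it, along the tool's axes as they then stand; what a row does not reach is not made up. A row lasts 1/8 s, in which the tool goes at most 62.5 mm and 10.7 degrees, less where a joint would pass 70% of its speed; a pose out of reach is approached as far as the arm can. A call is refused whole if a number of a shift passes 6.25 or a number of a turn 10.7, either way. A call with a gripper value outside its range is refused whole. The fingers move at their own pace and stop on an object; the grip force is fixed at half the most. Time passes only in rows, so rows that do not move let the fingers close. It gives the time, the measured TCP pose, the force and the opening at its end, in the units of the state.
- get_obs(): the state, without advancing time (a new reading comes with each control period).
- get_image(name): name is "scene" or "side" or "wrist"; returns a dict with "pixels" (480x640x3 uint8, red, green, blue), "range_z" (480x640 float32, mm along the optical axis (not along the pixel's ray), 0 where there is no reading), "fx", "fy", "cx", "cy" (pixels), "eye" and "attitude" of the camera in the world. Camera axes: x right, y down, z forward; pixel columns grow to the right and rows downward; lengths in mm; the calibration is good to about 2 mm. The wrist camera is an equidistant fisheye: a pixel r from the principal point sees the ray r / f radians off the axis. A picture is of the moment at which its call begins.
- close_job(): hands the job in, once; it reports no verdict.
The state is a dict: "t": time; "qpos": joint angles; "qvel": joint speeds; "joint_torque": joint torques, N m; "ee_pos": TCP position; "orientation": TCP orientation; "ft_force": force on the tool from outside, world axes, zero at the start; "moment": the same for the moment, N m; "width": finger opening in mm.
Only numpy, scipy, OpenCV 4.12 (cv2) and the standard library are available. Lean on these libraries where they do the work, as an engineer would, in place of code of your own. Each camera call takes 0.05 s, during which the arm holds its last target. There are 200 camera calls.

## Working session

There is one attempt and no reset: what is moved stays moved. The work goes in short steps, Python scripts to look and compute and a tool call to move; the robot and the scene stay as the last step left them, time stands still between calls to the robot, and variables do not carry over. Pictures are saved under pics/ and viewed, about 8 in all and at most 12, crops included, and the job is handed in when it is done.

Besides the shell and the picture viewer there is one more tool, called in YAML: its name, and indented under it one key for each argument. play_rows: Moves the arm, as the interface text tells. Its arguments: {"type":"object","properties":{"plan":{"type":"string"}},"required":["plan"]}

```bash
ls; mkdir -p pics
cat > h.py <<'E'
from workcell import *
import numpy as np, cv2
from scipy.spatial.transform import Rotation as R
def cloud(im):
    z=im["range_z"]; v,u=np.mgrid[0:480,0:640]
    P=np.stack([(u-im["cx"])/im["fx"]*z,(v-im["cy"])/im["fy"]*z,z],-1)
    A=np.array(im["attitude"],float)
    M=A if A.shape==(3,3) else (R.from_rotvec(A).as_matrix() if A.size==3 else R.from_quat(A).as_matrix())
    W=P@M.T+np.array(im["eye"]); W[z==0]=np.nan
    return W
def save(im,n): cv2.imwrite(f"pics/{n}.png",im["pixels"][:,:,::-1])
E
python3 - <<'E'
from h import *
for n in ["scene","side"]:
    im=get_image(n); save(im,n+"0"); W=cloud(im)
    np.savez(n+"0.npz",W=W,px=im["pixels"])
    print(n,im["eye"],im["attitude"],im["fx"],im["cx"],im["cy"],np.nanpercentile(W.reshape(-1,3),[1,50,99],axis=0))
print(get_obs())
E
```

```text
pics
scene [796.66740491 470.51147967 980.51975108] [-0.81808163 -2.7702131   0.76433924] 485.24727856116505 324.9859362983688 236.8429462917803 [[-1.28207795e+03 -2.05920903e+03 -7.53936141e+02]
 [ 5.48433179e+02  3.31070984e+01  1.51663221e+00]
 [ 1.47600562e+03  6.36275911e+02  6.09949402e+02]]
side [-267.857371   -877.12557742  896.75273394] [-2.06903534  0.75909407 -0.39044647] 573.797216408681 317.21046991386214 231.80405332380184 [[-2.49890397e+02 -7.18495077e+02 -5.51828965e+02]
 [ 4.71925904e+02 -5.22437022e-01  1.94801152e+00]
 [ 1.89327868e+03  2.06995730e+03  6.35036685e+02]]
{'t': 0.1, 'qpos': array([-1.90023294e-02,  4.23754998e-01,  1.63058642e+00,  2.89660076e-06,
        1.08861735e+00, -1.90030759e-02]), 'qvel': array([-0.00091466,  0.00015013, -0.00128601,  0.00020825,  0.00097053,
       -0.00108461]), 'joint_torque': array([ 6.49496542e-04, -5.45618248e+01, -2.74323839e+01,  6.46709581e-02,
        1.88581715e-02,  1.54216096e-06]), 'ee_pos': array([6.24505326e+02, 3.44591226e-02, 2.21995989e+02]), 'orientation': array([-2.22074471e+00, -2.22074339e+00,  1.48489449e-03]), 'ft_force': array([ 0.75470725, -0.34794773, -0.70705142]), 'moment': array([ 0.00265394, -0.00574031,  0.00541407]), 'width': 87.9789294837392}
```

View pics/scene0.png

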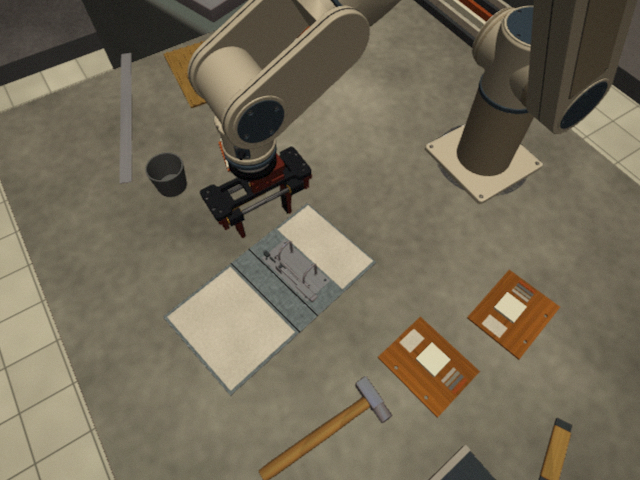

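View pics/side0.png

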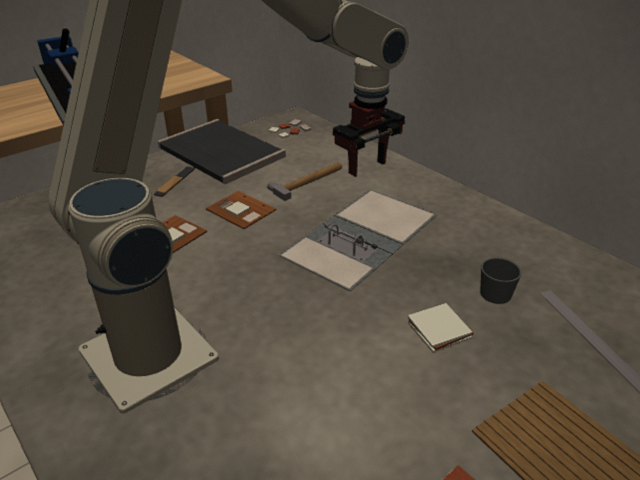

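Scene shows the file (about 270,300), two brown boards at (429,366) and (514,313), hammer, tub (167,173). Side view also shows the tile stack (440,326). Now measuring.

Run:
```python
from h import *
d=np.load("scene0.npz"); W=d["W"]; px=d["px"]
hsv=cv2.cvtColor(px,cv2.COLOR_RGB2HSV)
for c,r in {"A":(375,480,315,418),"B":(465,562,268,360)}.items():
    u0,u1,v0,v1=r
    sub=hsv[v0:v1,u0:u1]; w=W[v0:v1,u0:u1]
    brown=((sub[...,1]>110)&(sub[...,0]<20)).astype(np.uint8)
    cs,_=cv2.findContours(brown,cv2.RETR_EXTERNAL,cv2.CHAIN_APPROX_NONE); k=max(cs,key=cv2.contourArea)
    m=np.zeros_like(brown); cv2.drawContours(m,[k],-1,1,-1)
    p=w[m>0]; p=p[np.isfinite(p[:,0])]
    rc=cv2.minAreaRect(p[:,:2].astype(np.float32)); print(c,rc,np.percentile(p[:,2],[5,50,95]),np.hypot(*rc[0]), cv2.boxPoints(rc).round(1).tolist())
    hi=(m>0)&(w[...,2]>np.median(w[(m>0)&(brown>0)][:,2])+5)
    q=w[hi]; print(" hi",len(q),q.mean(0), cv2.minAreaRect(q[:,:2].astype(np.float32)))
# file
m=np.zeros((480,640),bool); m[230:310,255:345]=1
q=W[m]; 
for t in (20,35,50): 
    print(t,(q[:,2]>t).sum())
im=px[195:400,155:385]; cv2.imwrite("pics/f0.png",cv2.resize(im[:,:,::-1],None,fx=3,fy=2.9,interpolation=cv2.INTER_CUBIC))
bb=px[260:425,370:565]; cv2.imwrite("pics/b0.png",cv2.resize(bb[:,:,::-1],None,fx=4,fy=3.6,interpolation=cv2.INTER_CUBIC))
for n,(u,v) in dict(L=(166,318),bot=(231,391),top=(308,206),R=(374,262)).items(): print(n,W[v-1:v+2,u-1:u+2].reshape(-1,3).mean(0).round(1))
print(W[235:305:3,262:330:4,2].round(0))
```

```text
A ((463.3860168457031, 346.8117980957031), (135.01864624023438, 161.30029296875), 9.59802532196045) [ 3.01838051  6.42828079 15.46189795] 578.7961851174392 [[383.3999938964844, 415.1000061035156], [410.29998779296875, 256.0], [543.4000244140625, 278.5], [516.5, 437.6000061035156]]
 hi 0 [nan nan nan] ((0.0, 0.0), (0.0, 0.0), 0.0)
B ((236.94529724121094, 358.595947265625), (168.57008361816406, 131.5255584716797), 12.65180492401123) [ 2.8423071   6.29610813 15.39226336] 429.8070814680195 [[140.3000030517578, 404.29998779296875], [169.10000610351562, 276.0], [333.6000061035156, 312.8999938964844], [304.79998779296875, 441.20001220703125]]
 hi 0 [nan nan nan] ((0.0, 0.0), (0.0, 0.0), 0.0)
20 305
35 98
50 53
L [870.7 -33.3   3.5]
bot [824.6 178.1   4.2]
top [ 463.8 -114.3    4.1]
R [419.4  98.2   4.2]
[[-0.  5.  1.  3.  1.  6.  7.  1.  5.  3.  5.  9.  2.  4.  5.  5.  4.]
 [ 4.  6.  4.  4.  7.  6.  5.  4.  3.  4.  7.  7.  2.  5.  5.  2.  5.]
 [ 6.  5.  4.  4.  6.  4.  5. 51.  4.  1.  3.  4.  5.  3.  2.  3.  1.]
 [ 5.  2.  2.  5.  2.  1.  3. 42.  2.  2.  1.  5.  2.  4.  6.  5.  7.]
 [ 8.  4
[... 784 characters left out ...]
3.  2.  2.  1.  4.  3. 21.  4. 24.  3.  3.  6.  2.  2.  6.]
 [ 4.  7.  5.  3.  4.  4.  5.  7.  7. 20. 22.  2.  4.  4.  4.  6.  2.]
 [ 5.  3.  6.  6.  5.  3.  4.  4.  4. 21. 20. 11.  4.  4.  5.  5.  6.]
 [ 5.  6.  2.  5.  3.  4.  5.  4.  7. 17. 21. 19.  5.  4.  0.  6.  3.]
 [ 2.  3.  4.  7.  3.  5.  5. nan  1.  2. 18. 19. 21.  6.  4.  3.  5.]
 [ 4.  6.  7.  4.  2.  7.  4.  6.  5.  3.  5. 22. 19. 23. -1.  3.  3.]
 [ 4.  1.  2.  1.  4.  3.  5.  6.  2.  3.  5.  5. 21. 19.  2.  3.  6.]
 [ 2.  6.  2.  7.  4.  3.  3.  8.  7.  4.  2.  7.  4.  5.  3.  8.  1.]
 [ 4.  5.  4.  8.  6.  7.  3.  5.  5.  3.  4.  4.  6.  6.  5.  2.  6.]]<stdin>:13: RuntimeWarning: Mean of empty slice.
  ret = um.true_divide(
```

View pics/f0.png

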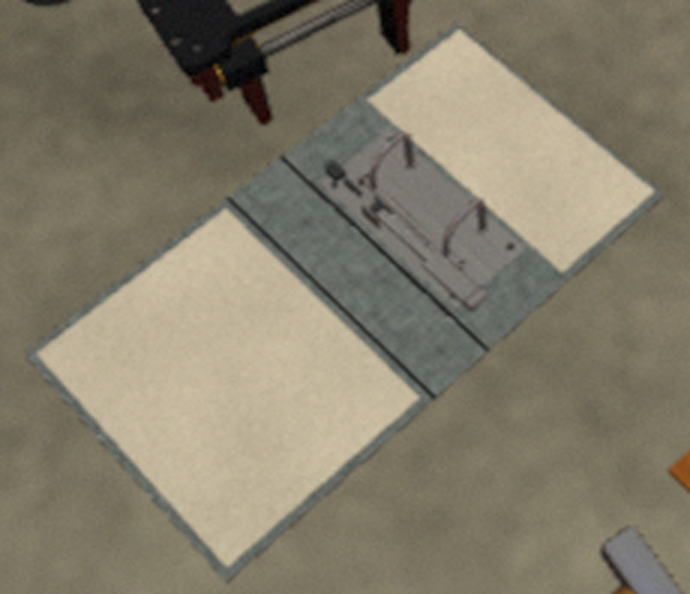

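View pics/b0.png

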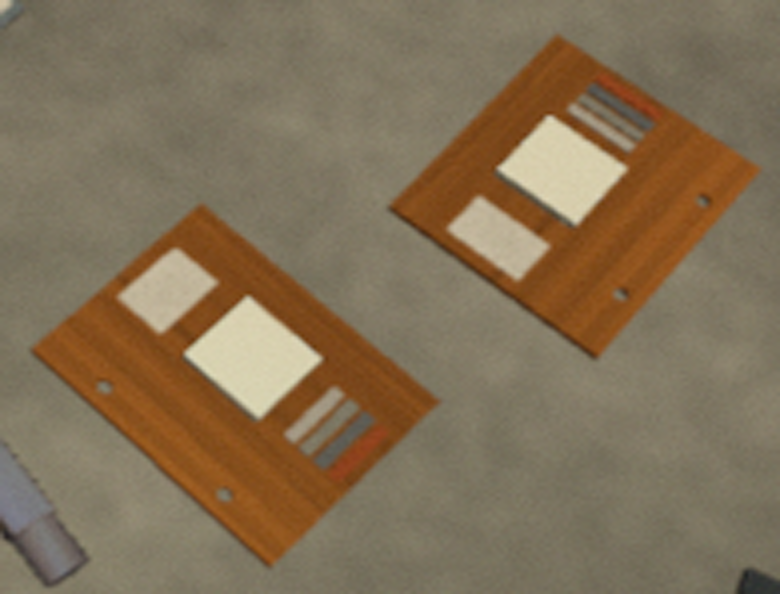

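Board A (429,366 → world 463,347, reach 579 vs 430) is the farther one, so it is the right one; its holes are at about (396,367) and (426,397). The file's lever lies shut with its roll near (315,300). Next: fit the frames.

```bash
cat >> h.py <<'E'
from scipy.optimize import least_squares
def att(im):
    A=np.array(im["attitude"],float); return A if A.shape==(3,3) else R.from_rotvec(A).as_matrix()
def proj(im,P):
    q=(np.asarray(P,float)-np.array(im["eye"]))@att(im)
    return np.stack([im["cx"]+im["fx"]*q[:,0]/q[:,2],im["cy"]+im["fy"]*q[:,1]/q[:,2]],-1)
def fproj(im,P): # fisheye
    q=(np.asarray(P,float)-np.array(im["eye"]))@att(im)
    rho=np.hypot(q[:,0],q[:,1]); th=np.arctan2(rho,q[:,2]); k=th/np.maximum(rho,1e-9)
    return np.stack([im["cx"]+im["fx"]*k*q[:,0],im["cy"]+im["fy"]*k*q[:,1]],-1)
def fray(im,uv,z): # fisheye pixel -> world point at height z
    d=(np.asarray(uv,float)-[im["cx"],im["cy"]])/im["fx"]; r=np.hypot(*d); 
    v=att(im)@np.array([d[0]/r*np.sin(r),d[1]/r*np.sin(r),np.cos(r)]); e=np.array(im["eye"])
    return e+v*(z-e[2])/v[2]
def frame(p,L): # planar frame
    c,s=np.cos(p[2]),np.sin(p[2]); L=np.atleast_2d(np.asarray(L,float))
    return np.stack([p[0]+c*L[:,0]-s*L[:,1],p[1]+s*L[:,0]+c*L[:,1],L[:,2]],-1)
E
python3 - <<'E'
from h import *
for n in ["scene"]:
    im=get_image(n)
    # file : corners clicked from crop (crop scale 3,2.9) + posts tops
    loc=[(-120,-115,3),(-120,115,3),(305,-115,3),(305,115,3),(0,40,46),(0,-40,46)]
    c=np.array([(460,27),(660,193),(28,355),(230,580),(482,203),(406,135)])/[230*3/230,594/205]+[155,195]
    f=least_squares(lambda p:(frame_p:=proj(im,frame(p,loc))-c).ravel(),[580,20,.2]); print("file",f.x.round(4),f.fun.reshape(-1,2).round(1).tolist())
    loc=[(53,40,5),(53,-40,5),(65,80,5),(65,-80,5),(-65,80,5),(-65,-80,5),(-37,25,14),(13,25,14),(-37,-25,14),(13,-25,14)]
    k=[(104,386),(224,494),(33,350),(270,566),(202,205),(438,402)]
    t=[(249,296),(185,354),(322,358),(258,419)]
    for s in (1,):
        for flip in (0,1):
            kk=k if not flip else [k[1],k[0],k[3],k[2],k[5],k[4]]; tt=t if not flip else [t[2],t[3],t[0],t[1]]
            c=np.array(kk+tt)/[4,594/165]+[370,260]
            b=least_squares(lambda p:(proj(im,frame(p,loc))-c).ravel(),[463,347,1.5+3.14*0]); b2=least_squares(lambda p:(proj(im,frame(p,loc))-c).ravel(),[463,347,-2]); b=min((b,b2),key=lambda r:r.cost)
            print("board",flip,b.x.round(4),b.cost,b.fun.reshape(-1,2).round(1).tolist())
im=get_image("wrist"); save(im,"w0"); print(im["eye"],att(im).round(3),im["fx"],im["cx"],im["cy"])
E
```

```text
file [5.53470e+02 1.21256e+01 2.04700e-01] [[-1.0, -1.9], [1.9, -0.1], [-1.3, -0.2], [-0.4, 0.9], [0.3, -0.3], [0.6, 0.5]]
board 0 [472.2823 348.1797  -2.9443] 11007.645490776387 [[30.9, -32.1], [31.4, -35.0], [37.7, -38.9], [39.5, -45.0], [-46.0, 43.5], [-43.5, 48.1], [-27.6, 26.7], [4.6, -6.5], [-26.5, 27.8], [5.6, -6.9]]
board 1 [4.643732e+02 3.482731e+02 1.673000e-01] 0.8802888132688286 [[0.0, 0.1], [0.1, 0.1], [0.1, 0.3], [-0.5, -0.3], [0.5, 0.0], [-0.2, -0.6], [0.4, 0.3], [0.1, 0.2], [-0.2, -0.2], [-0.5, -0.1]]
[625.64983849  76.81614139 384.06198992] [[ 1.     0.001 -0.001]
 [ 0.    -0.96  -0.281]
 [-0.001  0.281 -0.96 ]] 371.64829954431775 318.3186474975039 237.58230366749555
```

play_rows:
  plan: "5 2.4 -1 2.3 0 0 0; 5 2.4 -1 2.3 0 0 0; 5 2.4 -1 2.3 0 0 0; 5 2.1 -0.8 2.3 0 0 0; 5 0 0 0 0 0 -5.85; 5 0 0 0 0 0 -5.85; 5 0 0 0 0 0 0"

```text
t: 1.08
ee_pos: [586.9, 93.1, 130.5]
orientation: [-1.984, -2.435, 0.0]
ft_force: [1.1, -0.8, -0.2]
width: 49.9
```

Run:
```python
from h import *
im=get_image("wrist"); o=get_obs(); print(o["ee_pos"],R.from_rotvec(o["orientation"]).as_matrix().round(3))
F=[553.5,12.1,.2047]
names=["pa","pb","piv","tab","roll","c1","c2"]
uv=fproj(im,frame(F,[(0,40,46),(0,-40,46),(49,-22,16),(49,66,19),(49,84,21),(-120,115,3),(65,115,3)]))
print(dict(zip(names,uv.round(0).tolist())))
save(im,"w1")
```

```text
[586.94507463  93.02327655 130.57292906] [[-0.201  0.98  -0.   ]
 [ 0.98   0.201 -0.   ]
 [ 0.    -0.    -1.   ]]
{'pa': [250.0, 286.0], 'pb': [258.0, 374.0], 'piv': [317.0, 338.0], 'tab': [317.0, 241.0], 'roll': [317.0, 219.0], 'c1': [121.0, 181.0], 'c2': [338.0, 175.0]}
```

View pics/w1.png

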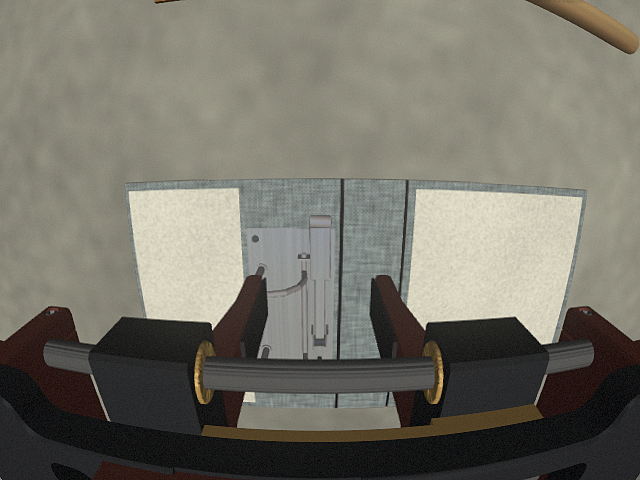

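Wrist view: roll at (320,219), cover corners (126,184), (342,180), (586,190), all a few pixels off the prediction. Zooming for a refit.

Run:
```python
from h import *
im=cv2.imread("pics/w1.png"); cv2.imwrite("pics/w1c.png",cv2.resize(im[170:370,230:430],(800,600),interpolation=cv2.INTER_CUBIC))
```

```text
(no output)
```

View pics/w1c.png

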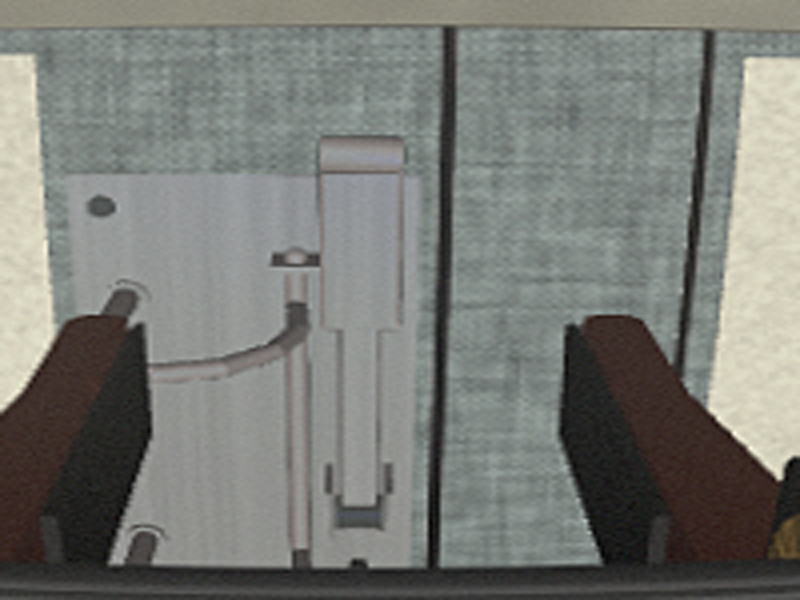

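Run:
```python
from h import *
im=get_image("wrist")
loc=[(49,89,16),(49,36,19),(49,84,21),(65,115,3),(-120,115,3),(305,115,3),(0,40,5),(41,36,19),(57,36,19)]
c=np.array([(320.25,215.7),(320.2,279.3),(320.3,220),(342.3,179.3),(126,184),(586,190),(262,267),(310.5,279),(330.7,279)])
F=least_squares(lambda p:(fproj(im,frame(p,loc))-c).ravel(),[553.5,12.1,.2047],loss="soft_l1"); F0=[553.5,12.1,.2047]
print(F.x.round(4)); print((fproj(im,frame(F.x,loc))-c).round(1).tolist()); print((fproj(im,frame(F0,loc))-c).round(1).tolist())
np.save("F.npy",F.x); print(frame(F.x,[(49,74,16),(0,40,46)]).round(1))
W=im["range_z"]; print(W[214:224:2,320], W[279,320])
```

```text
[5.561172e+02 1.094140e+01 1.985000e-01]
[[0.6, -2.0], [0.3, 0.4], [0.6, 1.7], [-0.9, -1.4], [-1.6, -1.6], [2.4, -0.3], [-0.3, 1.2], [-0.1, 0.6], [-0.2, 0.7]]
[[-3.2, -4.5], [-2.9, -1.9], [-3.2, -0.9], [-4.8, -4.0], [-4.6, -2.4], [0.6, -4.2], [-3.4, -0.7], [-3.3, -1.6], [-3.4, -1.6]]
[[589.6  93.1  16. ]
 [548.2  50.2  46. ]]
[295.1367  278.749   278.01276 278.65375 278.03564] 294.8094
```

play_rows:
  plan: "3.5 -0.25 0.25 2 0 0 0; 3.5 0 0 3 0 0 0; 3.5 0 0 3 0 0 0; 3.5 0 0 1 0 -10 0; 3.5 0 0 0 0 -10 0; 3.5 0 0 0 0 -10 0; 3.5 0.7 0 1.2 0 0 0; 3.5 0.7 0 1.2 0 0 0; 3.5 0 0 0 0 0 0"

```text
t: 2.3
ee_pos: [588.6, 89.7, 11.6]
orientation: [1.712, 2.1, -0.455]
ft_force: [0.1, -1.4, -0.0]
width: 35.2
```

Run:
```python
from h import *
im=get_image("side"); save(im,"s2"); o=get_obs(); print(o["ee_pos"],o["ft_force"],R.from_rotvec(o["orientation"]).as_matrix().round(3))
p=o["ee_pos"];F=np.load("F.npy");c,s=np.cos(F[2]),np.sin(F[2]);d=p-[F[0],F[1],0];print("file",c*d[0]+s*d[1],-s*d[0]+c*d[1])
cv2.imwrite("pics/s2c.png",cv2.resize(im["pixels"][130:300,270:450,::-1],(720,600),interpolation=cv2.INTER_CUBIC))
```

```text
[589.18018893  89.80875154  12.42095878] [ 0.31859304 -0.38933898 -0.31355698] [[-0.176  0.98   0.096]
 [ 0.852  0.2   -0.483]
 [-0.493 -0.003 -0.87 ]]
file 47.96393759271227 70.80026729325768
```

View pics/s2c.png

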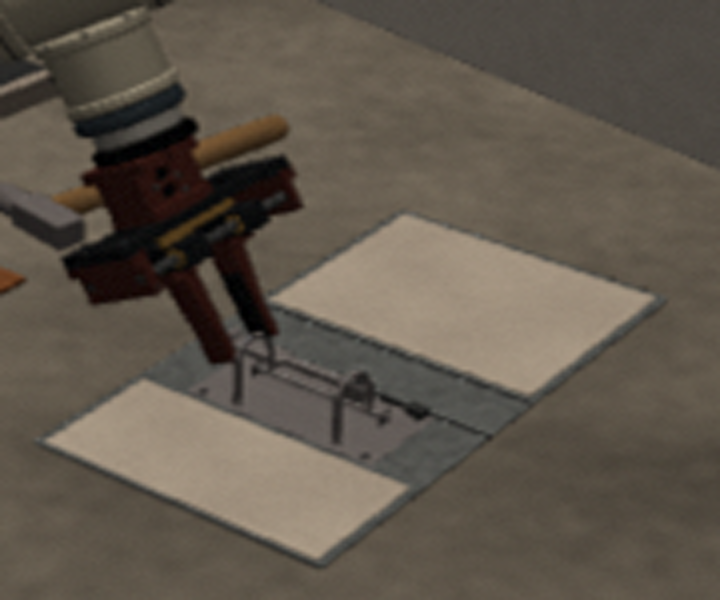

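Side view: fingers straddle the lever end at (225–270, 345), clear of the arch. Close and read.

play_rows:
  plan: "1 0 0 0 0 0 0; 1 0 0 0 0 0 0; 1 0 0 0 0 0 0; 1 0 0 0 0 0 0"

```text
t: 2.85
ee_pos: [588.7, 90.6, 13.6]
orientation: [1.709, 2.098, -0.456]
ft_force: [-5.3, -1.3, 6.1]
width: 15.7
```

play_rows:
  plan: "1 -0.1 0 -0.17 0 0 0; 1 -0.1 0 -0.17 0 0 0; 1 -0.1 0 -0.17 0 0 0; 1 0 0 0 0 0 0; 1 0 0 0 0 0 0"

```text
t: 3.48
ee_pos: [588.7, 90.5, 18.5]
orientation: [1.709, 2.099, -0.455]
ft_force: [-3.2, -3.9, -2.4]
width: 15.9
```

play_rows:
  plan: "1 -0.1 0 -0.17 0 0 0; 1 -0.1 0 -0.17 0 0 0; 5 0 0 0 0 0 0; 5 0 0 0 0 0 0; 5 0 0 0 0 0 0; 5 0 0 0 0 0 0; 5 0 0 0 0 0 0; 5 0 0 0 0 0 0"

```text
t: 4.47
ee_pos: [589.6, 91.2, 23.0]
orientation: [1.708, 2.099, -0.452]
ft_force: [0.3, -0.4, -0.0]
width: 50.1
```

Run:
```python
from h import *
im=get_image("scene"); W=cloud(im); F=np.load("F.npy"); c,s=np.cos(F[2]),np.sin(F[2])
d=W-[F[0],F[1],0]; L=np.stack([c*d[...,0]+s*d[...,1],-s*d[...,0]+c*d[...,1],d[...,2]],-1)
m=(abs(L[...,0]-30)<45)&(L[...,1]<50)&(L[...,1]>-60)&(L[...,2]>45)&(L[...,2]<125)
q=L[m]; print(q[np.argsort(q[:,2])][::-4][:25].round(0)); cv2.imwrite("pics/o3.png",cv2.resize(im["pixels"][160:340,230:410,::-1],(600,600),interpolation=cv2.INTER_CUBIC)); print(get_obs()["ft_force"])
```

```text
[[ 53.   2. 125.]
 [ 45.  -1. 124.]
 [ 43.   3. 123.]
 [ 42.   1. 123.]
 [ 45.   3. 121.]
 [ 55.  -5. 120.]
 [ 46.   2. 117.]
 [ 42.   1. 115.]
 [ 54.  -1. 111.]
 [ 47.  -1. 106.]
 [ 56.  -3. 103.]
 [ 50.  -1. 100.]
 [ 56.  -4.  96.]
 [ 49.  -3.  94.]
 [ 51.  -4.  89.]
 [ 56.  -9.  85.]
 [ 56.  -9.  81.]
 [ 47.  -6.  78.]
 [ 47.  -8.  70.]
 [ 49.  39.  65.]
 [ 48.  40.  64.]
 [ 48. -42.  63.]
 [ 52. -12.  63.]
 [ 43. -42.  62.]
 [ 45.  37.  62.]]
[ 0.09077898 -0.77541851  0.76971957]
```

View pics/o3.png

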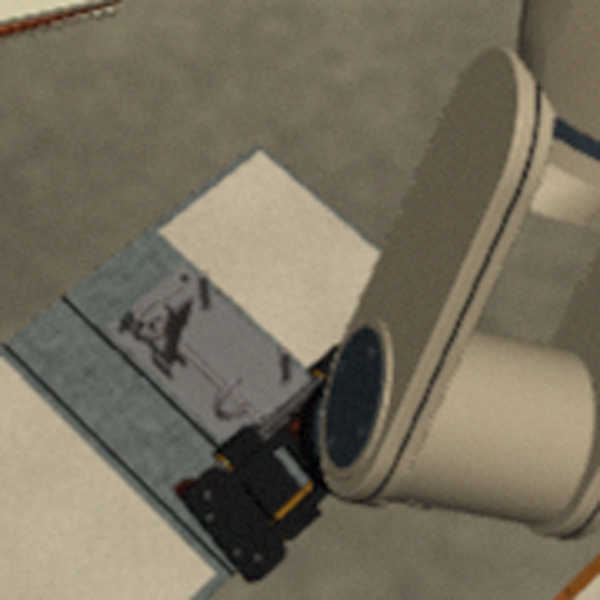

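Open confirmed: lever upright (tip at z≈125, file y≈0), arches at file x≈45, z≈62. Withdrawing and going over the board.

play_rows:
  plan: "7 0 0 -5 0 0 0; 7 0 0 -6 0 0 0; 7 0 0 -3 0 0 0; 7 0 0 0 0 10 0; 7 0 0 0 0 10 0; 7 0 0 0 0 10 0; 7 5.2 -2.1 -0.5 0 0 1.8; 7 5.2 -2.1 -0.5 0 0 0; 7 5.2 -2.1 -0.5 0 0 0; 7 5.2 -2.1 -0.5 0 0 0; 7 0 0 0 0 0 0; 7 0 0 0 0 0 0"

```text
t: 6.02
ee_pos: [455.8, 347.9, 166.2]
orientation: [-2.017, -2.401, -0.005]
ft_force: [0.3, -0.2, -0.6]
width: 70.2
```

```bash
cat > b.py <<'E'
from h import *
im=get_image("wrist"); o=get_obs(); save(im,"w4"); print(o["ee_pos"],R.from_rotvec(o["orientation"]).as_matrix().round(3).tolist())
B=[464.4,348.3,.1673]
loc=[(53,40,5),(53,-40,5),(65,80,5),(65,-80,5),(-65,80,5),(-65,-80,5),(-37,25,14),(13,25,14),(-37,-25,14),(13,-25,14)]
uv=fproj(im,frame(B,loc)); print(uv.round(0).tolist())
px=im["pixels"].copy()
for p in uv: cv2.circle(px,(int(p[0]),int(p[1])),2,(255,0,0),1)
cv2.imwrite("pics/w4.png",px[:,:,::-1])
E
python3 b.py
```

```text
[456.18030782 347.40577987 166.18581497] [[-0.171, 0.985, -0.003], [0.985, 0.171, 0.006], [0.007, -0.002, -1.0]]
[[388.0, 177.0], [383.0, 263.0], [402.0, 133.0], [393.0, 301.0], [253.0, 131.0], [259.0, 301.0], [285.0, 195.0], [343.0, 195.0], [286.0, 250.0], [342.0, 250.0]]
```

View pics/w4.png

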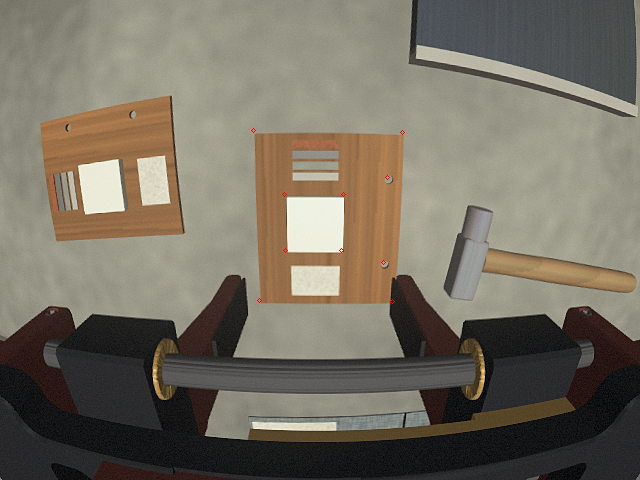

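Wrist view shows the whole board (253–402, 133–302), the tile (286–344, 197–252), holes near (389,180) and (384,265); the prediction is about 2 px off. Refine by segmentation.

```bash
cat > c.py <<'E'
from h import *
im=get_image("wrist"); px=im["pixels"]; hsv=cv2.cvtColor(px,cv2.COLOR_RGB2HSV)
def quad(m,roi):
    mm=np.zeros_like(m); u0,u1,v0,v1=roi; mm[v0:v1,u0:u1]=m[v0:v1,u0:u1]
    mm=cv2.morphologyEx(mm,cv2.MORPH_OPEN,np.ones((3,3)))
    cs,_=cv2.findContours(mm,cv2.RETR_EXTERNAL,cv2.CHAIN_APPROX_NONE); k=max(cs,key=cv2.contourArea)
    return k[:,0,:].astype(float)
tile=quad((px.min(2)>200).astype(np.uint8)*255,(265,365,185,262))
g=cv2.cvtColor(px,cv2.COLOR_RGB2GRAY)
H=[]
sat=hsv[...,1]
for (u,v) in [(389,180),(384,265)]:
    w=np.clip(90-sat[v-9:v+10,u-9:u+10].astype(float),0,None); vv,uu=np.mgrid[v-9:v+10,u-9:u+10]; H.append([(w*uu).sum()/w.sum(),(w*vv).sum()/w.sum()]); print((w>0).sum())
print("holes",np.round(H,1),"tile bbox",tile.min(0),tile.max(0))
brown=quad(((sat>90)&(hsv[...,0]<20)).astype(np.uint8)*255,(240,420,120,305))
def dist(k,poly): return np.array([cv2.pointPolygonTest(poly.astype(np.float32).reshape(-1,1,2),(float(a),float(b)),True) for a,b in k])
def outline(x0,x1,y0,y1,z,n=15):
    t=np.linspace(0,1,n); x=x0+(x1-x0)*t; y=y0+(y1-y0)*t
    return np.vstack([np.c_[x,0*x+y0],np.c_[0*y+x1,y],np.c_[x[::-1],0*x+y1],np.c_[0*y+x0,y[::-1]]]), z
def poly(p,o): return fproj(im,frame(p,np.c_[o[0],np.full(len(o[0]),o[1])]))
ob,ot=outline(-65,65,-80,80,5),outline(-37,13,-25,25,14)
def res(p): return np.r_[dist(brown[::2],poly(p,ob))-.4,dist(tile[::2],poly(p,ot))-.4,3*(fproj(im,frame(p,[(53,40,5),(53,-40,5)]))-H).ravel()]
r=least_squares(res,[464.4,348.3,.1673],loss="soft_l1",diff_step=1e-4); print(r.x.round(4),(fproj(im,frame(r.x,[(53,40,5),(53,-40,5)]))-H).round(2),np.abs(res(r.x)).mean())
rt=least_squares(lambda p:dist(tile,poly(p,ot))-.4,[464.4,348.3,.1673],loss="soft_l1",diff_step=1e-4); print("tile only",rt.x)
np.save("B.npy",r.x); t=frame(r.x,[(-12,0,14)])[0]; o=get_obs(); M=R.from_rotvec(o["orientation"]).as_matrix()
print("tile",t,"ee",o["ee_pos"],"tool shift to tcp z6.5",M.T@(np.array([t[0],t[1],6.5])-o["ee_pos"]),"yaw err deg",np.degrees(np.arctan2(-M[0,0],M[1,0])-r.x[2]))
E
python3 c.py
```

```text
50
38
holes [[388.1 178. ]
 [384.  263.3]] tile bbox [286. 197.] [343. 250.]
[4.655666e+02 3.467875e+02 1.702000e-01] [[0.2  0.28]
 [0.2  0.56]] 0.4940734145974545
tile only [4.65593946e+02 3.46894974e+02 1.67811499e-01]
tile [453.73989635 344.75534522  14.        ] ee [456.38161878 347.13695797 166.14972219] tool shift to tcp z6.5 [ -2.97849158  -2.70790281 159.63859315] yaw err deg 0.06226003296245423
```

play_rows:
  plan: "7 -0.3 -0.27 4 0 -0.4 0; 7 0 0 4 0 0 0; 7 0 0 4 0 0 0; 7 0 0 2 0 0 0; 7 0 0 0 0 0 0; 7 0 0 0 0 0 0"

```text
t: 6.88
ee_pos: [454.5, 345.4, 27.5]
orientation: [-2.022, -2.403, -0.001]
ft_force: [-0.4, -0.3, -0.1]
width: 69.8
```

```bash
cat > g.py <<'E'
from h import *
import sys
o=get_obs(); M=R.from_rotvec(o["orientation"]).as_matrix(); B=np.load("B.npy"); t=frame(B,[(-12,0,14)])[0]
print(o["ee_pos"].round(2),o["ft_force"].round(2),M.round(3).tolist()); print(M.T@(np.array([t[0],t[1],6.5])-o["ee_pos"]),"yaw err deg",np.degrees(np.arctan2(-M[0,0],M[1,0])-B[2]))
E
python3 g.py
```

```text
[454.47 345.39  27.47] [-0.41 -0.31 -0.13] [[-0.171, 0.985, -0.0], [0.985, 0.171, 0.001], [0.001, 0.0, -1.0]]
[-0.51753872 -0.83022304 20.97239541] yaw err deg 0.10434842427727944
```

play_rows:
  plan: "7 -0.05 -0.07 1 0 0 0; 7 0 0 0.7 0 0 0; 7 0 0 0.3 0 0 0; 7 0 0 0 0 0 0; 4.5 0 0 0 0 0 0; 4.5 0 0 0 0 0 0; 4.5 0 0 0 0 0 0; 4.5 0 0 0 0 0 0; 4.5 0 0 0 0 0 0"

```text
t: 8.0
ee_pos: [453.0, 344.6, 6.5]
orientation: [-2.021, -2.404, 0.001]
ft_force: [-0.7, 0.3, 1.2]
width: 50.1
```

```bash
python3 g.py
```

```text
[452.96 344.6    6.53] [-0.71  0.26  1.2 ] [[-0.172, 0.985, -0.001], [0.985, 0.172, 0.0], [0.0, -0.001, -1.0]]
[0.01524582 0.79772309 0.03100893] yaw err deg 0.13979542169775902
```

play_rows:
  plan: "4.5 0 0 -0.5 0 0 0; 4.5 0 0 -1.5 0 0 0; 4.5 0 0 -2 0 0 0; 4.5 0 0 -2 0 0 0; 4.5 0 0 -2 0 0 0; 4.5 -1.2 -0.2 -0.3 0 0 0; 4.5 -3 -0.48 0 0 0 0; 4.5 -3 -0.48 0 0 0 0; 4.5 -3 -0.48 0 0 0 0; 4.5 -3 -0.48 0 0 0 0; 4.5 -3 -0.48 0 0 0 0; 4.5 -3 -0.48 0 0 0 0; 4.5 -3 -0.48 0 0 0 0; 4.5 -3 -0.48 0 0 0 0; 4.5 -3 -0.48 0 0 0 0; 4.5 -3 -0.48 0 0 0 0; 4.5 -3 -0.48 0 0 0 0; 4.5 -0.7 -0.1 0 0 0 -1.6; 4.5 0 0 0 0 0 0; 4.5 0 0 0 0 0 0"

```text
t: 10.5
ee_pos: [457.5, -8.9, 89.3]
orientation: [-1.988, -2.431, 0.002]
ft_force: [0.4, 0.7, -1.4]
width: 49.8
```

Run:
```python
from h import *
im=get_image("wrist"); o=get_obs(); F=np.load("F.npy"); M=R.from_rotvec(o["orientation"]).as_matrix(); np.savez("w5.npz",**im)
p=o["ee_pos"]; c,s=np.cos(F[2]),np.sin(F[2]); d=p-[F[0],F[1],0]
print(p,o["width"],"file",c*d[0]+s*d[1],-s*d[0]+c*d[1],"yaw",np.arctan2(-M[0,0],M[1,0])-F[2],M[2].round(4))
pts=frame(F,[(0,40,46),(0,-40,46),(-120,115,3),(65,115,3)]); print("posts etc",fproj(im,pts).round(1).tolist())
# in-hand points: board local -> tool: tool y=board x, tool x=board y
tool=np.array([[40,65,6.5-5],[-40,65,1.5],[25,25,-7.5],[25,-25,-7.5]],float); print("holes,tile",fproj(im,p+tool@M.T).round(1).tolist())
save(im,"w5")
```

```text
[457.60008875  -8.66652071  89.34878024] 49.293488532071684 file -100.44923322769841 0.20116861453013257 yaw 0.0019349076693809253 [ 3.0e-04 -1.7e-03 -1.0e+00]
posts etc [[484.8, 200.5], [468.3, 319.5], [288.1, 75.1], [541.1, 94.4]]
holes,tile [[454.7, 214.3], [435.8, 357.7], [373.5, 251.1], [260.2, 251.1]]
```

View pics/w5.png

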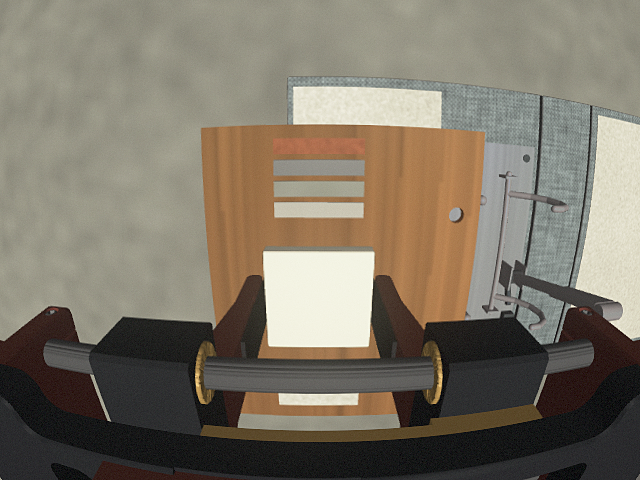

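The held board's hole a is seen at (455.5,214), predicted (454.7,214); post a's top is at the board edge near (484,200), as predicted. Backing off 15 mm to measure the post tops by depth.

play_rows:
  plan: "4.5 0 -0.75 0 0 0 0; 4.5 0 -0.75 0 0 0 0; 4.5 0 0 0 0 0 0; 4.5 0 0 0 0 0 0"

```text
t: 11.05
ee_pos: [443.3, -11.9, 89.5]
orientation: [-1.987, -2.432, 0.001]
ft_force: [0.1, -0.0, -1.3]
width: 49.3
```

```bash
cat > p.py <<'E'
from h import *
im=get_image("wrist"); o=get_obs(); F=np.load("F.npy"); M=R.from_rotvec(o["orientation"]).as_matrix(); p=o["ee_pos"]
Z=im["range_z"]; v,u=np.mgrid[0:480,0:640]; du=(u-im["cx"])/im["fx"]; dv=(v-im["cy"])/im["fy"]; r=np.hypot(du,dv)+1e-9
P=np.stack([du/r*np.tan(r)*Z,dv/r*np.tan(r)*Z,Z],-1)@att(im).T+im["eye"]
c,s=np.cos(F[2]),np.sin(F[2]); d=P-[F[0],F[1],0]; L=np.stack([c*d[...,0]+s*d[...,1],-s*d[...,0]+c*d[...,1],d[...,2]],-1)
for y in (40,-40):
    m=(abs(L[...,0])<12)&(abs(L[...,1]-y)<14)&(L[...,2]>38)&(L[...,2]<52)
    print("post",y,m.sum(),"px",u[m].mean(),v[m].mean(),"file",L[m].mean(0).round(2), np.ptp(L[m],0).round(1)if m.any() else"")
    print(" pred px",fproj(im,frame(F,[(0,y,45)])))
hs=[]
tool=np.array([[40,65,1.5],[-40,65,1.5]])
pred=fproj(im,p+tool@M.T); print("hole pred",pred)
g=im["pixels"].astype(int); sat=cv2.cvtColor(im["pixels"],cv2.COLOR_RGB2HSV)[...,1]
uu,vv=np.round(pred[0]).astype(int); w=np.clip(90-sat[vv-12:vv+13,uu-12:uu+13].astype(float),0,None); a,b=np.mgrid[vv-12:vv+13,uu-12:uu+13]; print("hole a seen",(w*b).sum()/w.sum(),(w*a).sum()/w.sum(),(w>0).sum())
d=p-[F[0],F[1],0]; print("tcp file",c*d[0]+s*d[1],-s*d[0]+c*d[1],p[2],"yawerr",np.arctan2(-M[0,0],M[1,0])-F[2],M[2].round(4),o["ft_force"].round(2))
E
python3 p.py
```

```text
post 40 103 px 500.6116504854369 200.1359223300971 file [-2.   40.   43.49] [6.3 5.9 9.1]
 pred px [[504.43070392 200.70778178]]
post -40 68 px 483.29411764705884 314.52941176470586 file [ -1.89 -38.88  42.81] [5.5 5.5 7.9]
 pred px [[486.6356676  317.29722338]]
hole pred [[454.66482145 214.79266677]
 [435.60253344 358.01493908]]
hole a seen 454.8483714788732 214.00011003521126 141
tcp file -114.96234286721119 -0.14176492086781423 89.4678454070301 yawerr 0.0020260598640396976 [ 2.0e-04 -1.1e-03 -1.0e+00] [ 0.15  1.32 -2.  ]
```

```bash
cat >> p.py <<'E'
print("---")
a=np.linspace(0,2*np.pi,24)
def blob(x,y,z0=38):
    pts=np.vstack([np.c_[x+3*np.cos(a),y+3*np.sin(a),0*a+z0],np.c_[x+3*np.cos(a),y+3*np.sin(a),0*a+43.5],np.c_[x+1.8*np.cos(a),y+1.8*np.sin(a),0*a+45.5],[[x,y,46]]])
    h=cv2.convexHull(fproj(im,frame(F,pts)).astype(np.float32)); mo=cv2.moments(h); return np.array([mo["m10"]/mo["m00"],mo["m01"]/mo["m00"]]),mo["m00"]
for y in (40,-40):
    for z0 in (38,32,26):
        m=(abs(L[...,0])<14)&(abs(L[...,1]-y)<14)&(L[...,2]>z0)&(L[...,2]<52); obs=np.array([u[m].mean(),v[m].mean()])
        r=least_squares(lambda q:blob(*q,z0)[0]-obs,[0,y],diff_step=1e-3); print(y,z0,r.x.round(2),m.sum(),round(blob(*r.x,z0)[1]))
E
python3 p.py | sed -n '/---/,$p'
```

```text
---
40 38 [-0.75 39.59] 106 100
40 32 [ 0.   39.47] 143 139
40 26 [ 0.   39.53] 182 177
-40 38 [  0.   -40.04] 74 87
-40 32 [  0.   -39.98] 117 129
-40 26 [  0.   -39.95] 156 168
```

```bash
sed -i 's/\[0,y\],diff_step=1e-3/[100-102,y],x_scale=1,diff_step=3e-2/' p.py; python3 p.py | sed -n '/---/,$p'
```

```text
---
40 38 [-0.59 39.54] 102 100
40 32 [-0.66 39.46] 143 139
40 26 [-0.62 39.54] 180 177
-40 38 [ -0.92 -39.86] 72 87
-40 32 [ -0.97 -39.73] 117 129
-40 26 [ -1.11 -39.67] 159 169
```

play_rows:
  plan: "4.5 0 1 0.5 0 0 0; 4.5 0 1.5 0.6 0 0 0; 4.5 -0.03 1.4 0.6 0 0 0.3; 4.5 0 1.01 0.6 0 0 0; 4.5 0 0 0.6 0 0 0; 4.5 0 0 0 0 0 0; 4.5 0 0 0 0 0 0; 4.5 0 0 0 0 0 0"

```text
t: 12.2
ee_pos: [491.2, -2.5, 60.6]
orientation: [-1.994, -2.426, 0.001]
ft_force: [0.7, 0.7, -1.6]
width: 49.8
```

```bash
python3 p.py | grep -E "tcp|hole"
```

```text
hole pred [[454.72663388 214.83719564]
hole a seen 454.7480476013388 214.04462625511343 143
tcp file -66.18247054785587 -0.4415185832917974 60.587816494656366 yawerr -0.003378403909970351 [ 2.0e-04 -1.1e-03 -1.0e+00] [-0.17  0.34 -2.01]p.py:8: RuntimeWarning: Mean of empty slice.
  print("post",y,m.sum(),"px",u[m].mean(),v[m].mean(),"file",L[m].mean(0).round(2), np.ptp(L[m],0).round(1)if m.any() else"")
  ret = ret.dtype.type(ret / rcount)
  ret = um.true_divide(
p.py:23: RuntimeWarning: Mean of empty slice.
  m=(abs(L[...,0])<14)&(abs(L[...,1]-y)<14)&(L[...,2]>z0)&(L[...,2]<52); obs=np.array([u[m].mean(),v[m].mean()])
Traceback (most recent call last):
  File "p.py", line 24, in <module>
    r=least_squares(lambda q:blob(*q,z0)[0]-obs,[100-102,y],x_scale=1,diff_step=3e-2); print(y,z0,r.x.round(2),m.sum(),round(blob(*r.x,z0)[1]))
ValueError: Residuals are not finite in the initial point.
```

play_rows:
  plan: "4.5 0 0.03 0.3 0 0 0; 4.5 0 0 0.3 0 0 0; 4.5 0 0 0.2 0 0 0; 4.5 0 0 0.1 0 0 0; 4.5 0 0 0 0 0 0; 4.5 0 0 0 0 0 0"

```text
t: 13.0
ee_pos: [491.6, -2.4, 51.3]
orientation: [-1.994, -2.426, 0.002]
ft_force: [-0.6, -0.2, -1.2]
width: 49.6
```

play_rows:
  plan: "4.5 0 0 0.1 0 0 0; 4.5 0 0 0.1 0 0 0; 4.5 0 0 0 0 0 0"

```text
t: 13.38
ee_pos: [491.5, -2.4, 49.2]
orientation: [-1.994, -2.426, 0.002]
ft_force: [0.1, -0.3, -1.7]
width: 49.7
```

play_rows:
  plan: "4.5 0 0 0.1 0 0 0; 4.5 0 0 0.1 0 0 0; 4.5 0 0 0.1 0 0 0; 4.5 0 0 0 0 0 0"

```text
t: 13.88
ee_pos: [491.5, -2.4, 46.2]
orientation: [-1.994, -2.426, 0.002]
ft_force: [0.3, -0.0, -1.6]
width: 49.7
```

play_rows:
  plan: "4.5 0 0 0.1 0 0 0; 4.5 0 0 0.1 0 0 0; 4.5 0 0 0.1 0 0 0; 4.5 0 0 0 0 0 0"

```text
t: 14.38
ee_pos: [491.6, -2.4, 43.2]
orientation: [-1.994, -2.426, 0.002]
ft_force: [0.3, -0.7, -1.4]
width: 49.5
```

Run:
```python
from h import *
o=get_obs(); print(o["ft_force"],o["moment"],o["ee_pos"])
im=get_image("side"); W=cloud(im); F=np.load("F.npy"); c,s=np.cos(F[2]),np.sin(F[2])
d=W-[F[0],F[1],0]; L=np.stack([c*d[...,0]+s*d[...,1],-s*d[...,0]+c*d[...,1],d[...,2]],-1)
pa,pb=proj(im,frame(F,[(-.8,40,46),(-.8,-40,46)])); print(pa,pb)
u,v=int(pb[0]),int(pb[1]); cv2.imwrite("pics/s6.png",cv2.resize(im["pixels"][v-70:v+50,u-90:u+70,::-1],(800,600),interpolation=cv2.INTER_CUBIC))
```

```text
[ 0.25032222 -0.74259394 -1.38525795] [0.02638966 0.00763894 0.00766123] [491.55558159  -2.40954287  43.20458702]
[328.77531505 230.22259097] [353.74421643 241.23512183]
```

View pics/s6.png

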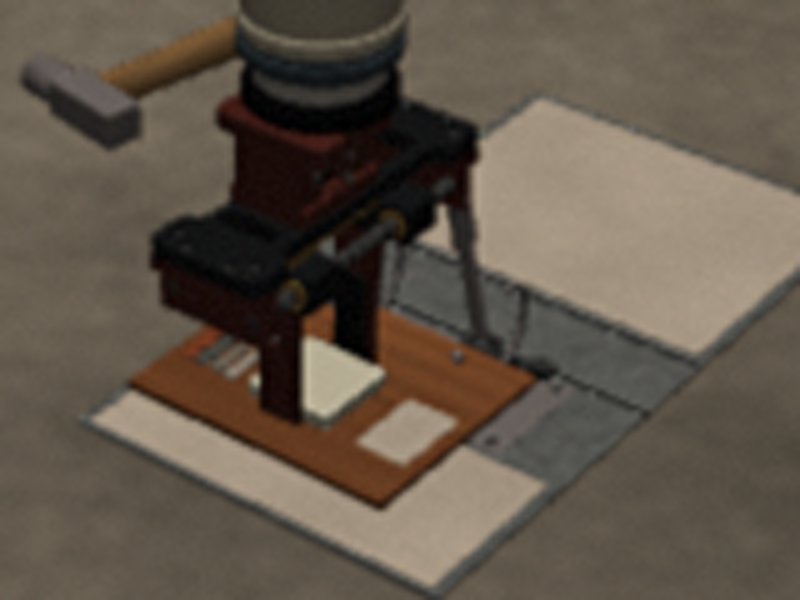

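Post b shows through its hole (457,357 in the crop) with no contact force: the board is on the posts. Continuing down.

play_rows:
  plan: "4.5 0 0 0.15 0 0 0; 4.5 0 0 0.15 0 0 0; 4.5 0 0 0.15 0 0 0; 4.5 0 0 0.15 0 0 0; 4.5 0 0 0.15 0 0 0; 4.5 0 0 0.15 0 0 0; 4.5 0 0 0.15 0 0 0; 4.5 0 0 0.15 0 0 0; 4.5 0 0 0 0 0 0"

```text
t: 15.55
ee_pos: [491.5, -2.4, 31.2]
orientation: [-1.994, -2.426, 0.002]
ft_force: [0.0, 0.3, -2.8]
width: 49.3
```

play_rows:
  plan: "4.5 0 0 0.2 0 0 0; 4.5 0 0 0.2 0 0 0; 4.5 0 0 0.2 0 0 0; 4.5 0 0 0.2 0 0 0; 4.5 0 0 0.2 0 0 0; 4.5 0 0 0.2 0 0 0; 4.5 0 0 0.2 0 0 0; 4.5 0 0 0.1 0 0 0; 4.5 0 0 0 0 0 0"

```text
t: 16.68
ee_pos: [491.5, -2.4, 16.2]
orientation: [-1.993, -2.426, 0.002]
ft_force: [-1.0, -1.2, -2.2]
width: 49.6
```

play_rows:
  plan: "4.5 0 0 0.1 0 0 0; 4.5 0 0 0.1 0 0 0; 4.5 0 0 0.1 0 0 0; 4.5 0 0 0.1 0 0 0; 4.5 0 0 0.1 0 0 0; 4.5 0 0 0 0 0 0; 4.5 0 0 0 0 0 0"

```text
t: 17.55
ee_pos: [491.6, -2.4, 11.3]
orientation: [-1.994, -2.427, 0.002]
ft_force: [-0.0, -0.1, -1.5]
width: 49.6
```

play_rows:
  plan: "4.5 0 0 0.05 0 0 0; 4.5 0 0 0.05 0 0 0; 4.5 0 0 0 0 0 0; 4.5 0 0 0 0 0 0"

```text
t: 18.05
ee_pos: [491.6, -2.4, 10.3]
orientation: [-1.994, -2.426, 0.002]
ft_force: [-1.2, 0.3, -1.9]
width: 49.3
```

play_rows:
  plan: "4.5 0 0 0.05 0 0 0; 4.5 0 0 0.02 0 0 0; 4.5 0 0 0 0 0 0; 4.5 0 0 0 0 0 0"

```text
t: 18.55
ee_pos: [491.5, -2.4, 9.6]
orientation: [-1.994, -2.426, 0.002]
ft_force: [0.5, -0.6, -2.1]
width: 49.9
```

play_rows:
  plan: "4.5 0 0 0.03 0 0 0; 4.5 0 0 0 0 0 0; 4.5 0 0 0 0 0 0"

```text
t: 18.92
ee_pos: [491.6, -2.4, 9.5]
orientation: [-1.994, -2.427, 0.002]
ft_force: [-1.7, -0.5, 3.1]
width: 49.9
```

Touchdown (+3 N up, TCP 9.5 → underside at 3 mm). Releasing gently and rising.

play_rows:
  plan: "5.6 0 0 0 0 0 0; 5.6 0 0 0 0 0 0; 6.4 0 0 0 0 0 0; 6.4 0 0 0 0 0 0; 6.4 0 0 -0.3 0 0 0; 6.4 0 0 -1 0 0 0; 6.4 0 0 -2 0 0 0; 6.4 0 0 -3 0 0 0; 6.4 0 0 -3 0 0 0; 6.4 0 0 -3 0 0 0; 3 0 0 -3 0 0 0; 0 0 0 -3 0 0 0; 0 0 0 0 0 0 0; 0 0 0 0 0 0 0"

```text
t: 20.68
ee_pos: [491.3, -2.4, 192.1]
orientation: [-1.994, -2.426, 0.002]
ft_force: [0.7, 0.7, -0.6]
width: 27.7
```

```bash
cat > q.py <<'E'
from h import *
o=get_obs(); F=np.load("F.npy"); M=R.from_rotvec(o["orientation"]).as_matrix(); p=o["ee_pos"]
c,s=np.cos(F[2]),np.sin(F[2]); Rf=np.array([[c,s,0],[-s,c,0],[0,0,1]]); f=Rf@(p-[F[0],F[1],0]); T=Rf@M
print("t",o["t"],"tcp file",f.round(1),"tool axes in file (cols)",T.round(3).tolist(),"ft",(Rf@o["ft_force"]).round(1),"w",round(o["width"],1),"q",o["qpos"].round(2))
def lever(th,r=91.3,h=8,x=48.5): return np.array([x,-22+r*np.cos(th)-h*np.sin(th),16+r*np.sin(th)+h*np.cos(th)])
E
python3 - <<'E'
from q import *
im=get_image("wrist"); np.savez("w7.npz",**im); save(im,"w7")
Z=im["range_z"]; v,u=np.mgrid[0:480,0:640]; du=(u-im["cx"])/im["fx"]; dv=(v-im["cy"])/im["fy"]; r=np.hypot(du,dv)+1e-9
P=np.stack([du/r*np.tan(r)*Z,dv/r*np.tan(r)*Z,Z],-1)@att(im).T+im["eye"]; L=(P-[F[0],F[1],0])@Rf.T
hsv=cv2.cvtColor(im["pixels"],cv2.COLOR_RGB2HSV); m=(hsv[...,1]>90)&(hsv[...,0]<20)&(abs(L[...,2]-6)<12)&(abs(L[...,0]+53)<80)&(abs(L[...,1])<95)
q=L[m]; A=np.c_[q[:,:2],np.ones(len(q))]; k=np.linalg.lstsq(A,q[:,2],rcond=None)[0]; print(len(q),"plane",k,"z med",np.median(q[:,2]), q[:,:2].min(0),q[:,:2].max(0))
E
```

```text
t 20.675 tcp file [-66.2  -0.3 192.1] tool axes in file (cols) [[0.003, 1.0, -0.002], [1.0, -0.003, 0.0], [0.0, -0.002, -1.0]] ft [ 0.8  0.6 -0.6] w 27.7 q [-0.03  0.27  1.94 -0.    0.93 -0.22]
15381 plane [-3.40236371e-04  3.80402403e-04  7.95464645e+00] z med 7.969579975610543 [-118.98669864  -80.89333497] [12.02456582 79.79383472]
```

Board lies flat: top plane at z 8.0 mm, no slope, file x −119…12, y ±80. Moving to the lever's inner side and tilting.

play_rows:
  plan: "0 -1.5 2.87 0 0 0 0; 0 -1.5 2.87 0 0 0 0; 0 -1.5 2.87 0 0 0 0; 0 -1.5 2.87 0 0 0 0; 0 0 0 0 0 9.47 0; 0 0 0 0 0 9.47 0; 0 0 0 0 0 9.47 0; 0 0 0 0 0 9.47 0; 0 0 0 0 0 9.47 0; 0 0 0 0 0 0 0; 0 0 0 0 0 0 0"

```text
t: 22.1
ee_pos: [615.8, -38.7, 191.4]
orientation: [-1.537, -1.869, -0.669]
ft_force: [-0.5, -1.0, -0.0]
width: 0.4
```

```bash
cat > q2.py <<'E'
from q import *
print(T.T@(lever(1.35,91.3,16)-f))
E
python3 q2.py
```

```text
t 22.1 tcp file [ 48.8 -60.4 191.4] tool axes in file (cols) [[0.004, 1.0, 0.0], [0.679, -0.003, 0.734], [0.734, -0.003, -0.679]] ft [-0.7 -0.8 -0. ] w 0.4 q [-0.39  0.69  1.49  0.66  1.51 -0.82]
[-31.73414413  -0.15940289  87.6522054 ]
```

play_rows:
  plan: "0 -1.6 0 1.5 0 0 0; 0 -1.57 0 2 0 0 0; 0 0 0 2.5 0 0 0; 0 0 0 2 0 0 0; 0 0 0 0.76 0 0 0; 0 0 0 0 0 0 0; 0 0 0 0 0 0 0"

```text
t: 22.98
ee_pos: [608.2, 2.7, 110.0]
orientation: [-1.536, -1.869, -0.673]
ft_force: [0.0, 0.5, -0.0]
width: 0.6
```

```bash
cat > q2.py <<'E'
from q import *
import sys
phi=np.degrees(np.arctan2(T[1,2],-T[2,2])); th=np.radians(phi+30)
d=f[1:]-[-22,16]; e=np.array([np.cos(th),np.sin(th)]); n=np.array([-e[1],e[0]])
print("phi",phi,"lever th",th,"r",d@e,"h",d@n,"F along closing normal",-(Rf@o["ft_force"])[1:]@(-n))
# constant-row step for rotation by -5 deg about pivot from current
for dg in (5,8):
    a=np.radians(dg); Rm=np.array([[np.cos(a),np.sin(a)],[-np.sin(a),np.cos(a)]]); nd=Rm@(91.3*e+8*n)+[-22,16]
    tg=np.array([48.5,*nd]); print(dg,"tool shift",(T.T@(tg-f)).round(2), "rigid",(T[1:].T@(Rm@(91.3*e+8*n)-(91.3*e+8*n))).round(2))
E
python3 q2.py
```

```text
t 22.975 tcp file [ 49.5 -18.4 110. ] tool axes in file (cols) [[0.003, 1.0, 0.002], [0.678, -0.003, 0.735], [0.735, -0.0, -0.678]] ft [ 0.1  0.4 -0. ] w 0.6 q [-0.34  0.78  1.56  0.7   1.37 -0.89]
phi 47.320124037715246 lever th 1.3494907425085434 r 92.47271738751571 h 17.070340578098048 F along closing normal -0.44032442192248034
5 tool shift [ 7.81 -1.02 15.18] rigid [ 4.3  -0.03  6.74]
8 tool shift [10.1  -1.04 19.4 ] rigid [ 6.59 -0.04 10.96]
```

play_rows:
  plan: "0 0.2 -0.1 0.4 0 0 0; 0 0.15 0 0.44 0 0 0; 0 0.43 0 0.674 0 -5 0; 0 0.43 0 0.674 0 -5 0; 0 0.43 0 0.674 0 -5 0; 0 0 0 0 0 0 0; 0 0 0 0 0 0 0"

```text
t: 23.85
ee_pos: [601.1, 32.8, 100.5]
orientation: [-1.692, -2.06, -0.488]
ft_force: [0.1, -7.3, 1.9]
width: 0.7
```

```bash
python3 q2.py
```

```text
t 23.85 tcp file [ 48.4  12.6 100.5] tool axes in file (cols) [[0.002, 1.0, 0.002], [0.846, -0.003, 0.533], [0.533, 0.0, -0.846]] ft [-1.3 -7.2  1.9] w 0.7 q [-0.22  0.67  1.67  0.57  1.13 -0.75]
phi 32.19093688500548 lever th 1.0854366135433318 r 90.88582511354545 h 8.84092135507793 F along closing normal 7.278834760706793
5 tool shift [5.08 0.11 7.26] rigid [ 4.3  -0.02  6.74]
8 tool shift [ 7.37  0.09 11.48] rigid [ 6.59 -0.03 10.96]
```

play_rows:
  plan: "0 0.46 0 0.69 0 -5 0; 0 0.45 0 0.69 0 -5 0; 0 0.43 0 0.68 0 -5 0; 0 0.43 0 0.675 0 -5 0; 0 0.43 0 0.675 0 -5 0; 0 0.43 0 0.675 0 -5 0; 0 0 0 0 0 0 0; 0 0 0 0 0 0 0"

```text
t: 24.85
ee_pos: [594.3, 70.2, 72.2]
orientation: [-1.974, -2.406, -0.039]
ft_force: [0.5, -8.4, 7.2]
width: 0.4
```

```bash
python3 q2.py
```

```text
t 24.85 tcp file [49.1 50.6 72.2] tool axes in file (cols) [[0.002, 1.0, 0.001], [0.999, -0.002, 0.039], [0.039, 0.001, -0.999]] ft [-1.2 -8.4  7.2] w 0.4 q [ 0.08  0.59  1.77  0.05  0.79 -0.16]
phi 2.2147595516744603 lever th 0.5622536219150117 r 91.37318814731779 h 8.89485685286475 F along closing normal 10.562205006784296
5 tool shift [ 4.68 -0.58  7.55] rigid [ 4.3  -0.01  6.74]
8 tool shift [ 6.97 -0.59 11.77] rigid [ 6.59 -0.02 10.96]
```

play_rows:
  plan: "0 0.46 -0.05 0.71 0 -5 0; 0 0.44 0 0.69 0 -5 0; 0 0.43 0 0.675 0 -5 0; 0 0.43 0 0.675 0 -5 0; 0 0 0 0 0 0 0; 0 0 0 0 0 0 0"

```text
t: 25.6
ee_pos: [590.6, 85.4, 43.0]
orientation: [1.832, 2.233, -0.286]
ft_force: [3.5, -6.8, 3.5]
width: 0.6
```

```bash
python3 q2.py
```

```text
t 25.6 tcp file [48.5 66.2 43. ] tool axes in file (cols) [[0.002, 1.0, -0.001], [0.952, -0.002, -0.305], [-0.305, -0.0, -0.952]] ft [ 2.1 -7.3  3.5] w 0.6 q [ 0.28  0.66  1.78 -0.45  0.78  0.42]
phi -17.741017158305503 lever th 0.21395961353305976 r 91.92170922293069 h 7.6580361619692034 F along closing normal 4.942023082545122
5 tool shift [ 3.59 -0.02  6.76] rigid [ 4.3  -0.    6.74]
8 tool shift [ 5.88 -0.02 10.97] rigid [ 6.59 -0.   10.96]
```

play_rows:
  plan: "0 0.22 0 0.405 0 -3 0; 0 0.22 0 0.405 0 -3 0; 0 0.22 0 0.405 0 -3 0; 0 0 0 0 0 0 0; 0 0 0 0 0 0 0"

```text
t: 26.22
ee_pos: [588.9, 88.0, 28.6]
orientation: [1.749, 2.129, -0.415]
ft_force: [0.4, -1.0, 0.1]
width: 0.7
```

```bash
python3 q2.py
```

```text
t 26.225 tcp file [47.4 69.1 28.6] tool axes in file (cols) [[0.002, 1.0, -0.003], [0.894, -0.003, -0.447], [-0.447, -0.002, -0.894]] ft [ 0.2 -1.   0.1] w 0.7 q [ 0.36  0.72  1.77 -0.63  0.85  0.63]
phi -26.564045188192846 lever th 0.05996872441577697 r 91.68660548079413 h 7.093979601917213 F along closing normal 0.17583547414278441
5 tool shift [3.51 1.14 6.15] rigid [4.3  0.01 6.74]
8 tool shift [ 5.8   1.14 10.36] rigid [ 6.59  0.02 10.96]
```

play_rows:
  plan: "0 0.045 0.05 0.09 0 0 0; 0 0.045 0.05 0.09 0 0 0; 0 0.045 0 0.09 0 0 0; 0 0 0 0 0 0 0; 0 0 0 0 0 0 0"

```text
t: 26.85
ee_pos: [590.2, 88.1, 25.5]
orientation: [1.748, 2.128, -0.415]
ft_force: [0.2, 0.9, -0.4]
width: 0.5
```

play_rows:
  plan: "0 0.045 0 0.09 0 0 0; 0 0 0 0 0 0 0; 0 0 0 0 0 0 0"

```text
t: 27.22
ee_pos: [590.2, 88.2, 24.6]
orientation: [1.748, 2.128, -0.415]
ft_force: [0.5, -0.0, 0.1]
width: 0.1
```

play_rows:
  plan: "0 0.022 0 0.045 0 0 0; 0 0 0 0 0 0 0; 0 0 0 0 0 0 0"

```text
t: 27.6
ee_pos: [590.2, 88.2, 24.1]
orientation: [1.748, 2.128, -0.415]
ft_force: [-0.8, 0.2, 0.1]
width: 0.5
```

play_rows:
  plan: "0 0.022 0 0.045 0 0 0; 0 0 0 0 0 0 0; 0 0 0 0 0 0 0"

```text
t: 27.98
ee_pos: [590.3, 88.2, 23.7]
orientation: [1.748, 2.128, -0.415]
ft_force: [-0.8, -0.0, 2.7]
width: 0.6
```

```bash
cat > s.py <<'E'
from h import *
F=np.load("F.npy"); c,s=np.cos(F[2]),np.sin(F[2]); Rf=np.array([[c,s,0],[-s,c,0],[0,0,1]])
for n in ("side","scene"):
    im=get_image(n); L=(cloud(im)-[F[0],F[1],0])@Rf.T; q=L[np.isfinite(L[...,0])]
    for y in (40,-40):
        m=(abs(q[:,1]-y)<6)&(q[:,0]>-6)&(q[:,0]<60)&(q[:,2]>28)&(q[:,2]<75); a=q[m]; print(n,"arch",y,len(a),a[np.argsort(-a[:,2])][:6].round(0).tolist())
    m=(abs(q[:,0]-49)<9)&(q[:,1]>-15)&(q[:,1]<92)&(q[:,2]>9)&(q[:,2]<120); a=q[m]; print(n,"lever",[(y,np.percentile(a[(abs(a[:,1]-y)<8)][:,2],[20,50,80]).round(1).tolist() if (abs(a[:,1]-y)<8).sum()>3 else None) for y in (0,15,30,45,60,75,85)])
    np.savez(n+"9.npz",px=im["pixels"])
E
python3 s.py; python3 q2.py | head -3
```

```text
side arch 40 37 [[11.0, 35.0, 58.0], [15.0, 38.0, 58.0], [10.0, 38.0, 58.0], [5.0, 37.0, 58.0], [-0.0, 36.0, 57.0], [8.0, 36.0, 56.0]]
side arch -40 40 [[9.0, -43.0, 58.0], [12.0, -44.0, 57.0], [17.0, -43.0, 57.0], [19.0, -45.0, 56.0], [7.0, -41.0, 56.0], [11.0, -42.0, 53.0]]
side lever [(0, [16.1, 18.7, 21.1]), (15, [17.1, 18.9, 20.8]), (30, [16.6, 18.7, 20.9]), (45, [16.9, 19.4, 20.7]), (60, [19.2, 35.7, 44.0]), (75, [34.7, 54.1, 71.1]), (85, [44.6, 71.8, 89.2])]
scene arch 40 57 [[13.0, 40.0, 60.0], [6.0, 39.0, 58.0], [8.0, 41.0, 58.0], [11.0, 38.0, 58.0], [22.0, 40.0, 57.0], [14.0, 41.0, 57.0]]
scene arch -40 57 [[10.0, -40.0, 60.0], [11.0, -39.0, 58.0], [14.0, -42.0, 57.0], [12.0, -41.0, 56.0], [6.0, -42.0, 56.0], [7.0, -40.0, 56.0]]
scene lever [(0, [19.0, 20.5, 22.1]), (15, [16.9, 18.7, 21.2]), (30, [18.3, 19.9, 21.6]), (45, [18.5, 20.3, 21.9]), (60, None), (75, [26.6, 32.2, 117.1]), (85, [18.3, 69.0, 118.2])]
t 28.075 tcp file [48.7 69.  23.7] tool axes in file (cols) [[0.002, 1.0, -0.003], [0.894, -0.003, -0.448], [-0.448, -0.001, -0.894]] ft [-0.9  0.2  3.2] w 0.5 q [ 0.36  0.73  1.76 -0.63  0.84  0.64]
phi -26.63756335943197 lever th 0.058685590267609285 r 91.26342449307637 h 2.3310551660745737 F along closing normal 3.163548768184753
5 tool shift [ 1.49 -0.18  1.82] rigid [4.3  0.01 6.74]
```

Lever level and arches shut (crowns ≈57 mm); tool just touches it at the stop with 3 N. A light confirming press, then withdraw.

play_rows:
  plan: "0 0.008 0 0.016 0 0 0; 0 0 0 0 0 0 0; 0 0 0 0 0 0 0"

```text
t: 28.45
ee_pos: [590.3, 88.1, 23.5]
orientation: [1.748, 2.128, -0.415]
ft_force: [-0.5, 1.4, 5.2]
width: 0.5
```

play_rows:
  plan: "0 0.01 0 0.02 0 0 0; 0 0 0 0 0 0 0; 0 0 0 0 0 0 0"

```text
t: 28.82
ee_pos: [590.3, 88.1, 23.4]
orientation: [1.748, 2.128, -0.415]
ft_force: [-0.4, 0.7, 5.6]
width: 0.5
```

play_rows:
  plan: "0 0.012 0 0.025 0 0 0; 0 0 0 0 0 0 0; 0 0 0 0 0 0 0"

```text
t: 29.2
ee_pos: [590.3, 88.1, 23.3]
orientation: [1.747, 2.127, -0.415]
ft_force: [-1.7, 0.6, 7.4]
width: 0.4
```

play_rows:
  plan: "0 -0.02 0 -0.05 0 0 0; 0 0 0 -0.3 0 0 0; 0 0 0 -1 0 0 0; 0 0 0 -4 0 0 0; 0 0 0 -5 0 0 0; 0 0 0 -5 0 0 0; 0 3 0 -3 0 0 0; 0 4 0 0 0 0 0; 0 4 0 -2 0 0 0; 0 0 0 0 0 0 0"

```text
t: 30.45
ee_pos: [553.1, 277.0, 155.6]
orientation: [1.744, 2.131, -0.413]
ft_force: [0.2, -0.5, 0.6]
width: 0.4
```

```bash
python3 s.py
python3 - <<'E'
import numpy as np,cv2
a=np.load("side9.npz")["px"][170:300,250:500]; b=np.load("scene9.npz")["px"][100:420,150:580]
a=cv2.resize(a,(520,270)); b=cv2.resize(b,(430,320)); o=np.zeros((600,560,3),np.uint8); o[:270,:520]=a; o[275:595,:430]=b
cv2.imwrite("pics/fin.png",o[:,:,::-1])
E
```

```text
side arch 40 38 [[10.0, 34.0, 59.0], [14.0, 37.0, 59.0], [10.0, 38.0, 58.0], [19.0, 38.0, 56.0], [22.0, 37.0, 55.0], [5.0, 37.0, 55.0]]
side arch -40 41 [[9.0, -43.0, 58.0], [16.0, -44.0, 58.0], [4.0, -43.0, 58.0], [13.0, -40.0, 57.0], [8.0, -44.0, 56.0], [17.0, -40.0, 56.0]]
side lever [(0, [17.2, 18.3, 20.0]), (15, [15.5, 18.2, 21.9]), (30, [15.3, 17.4, 20.0]), (45, [17.1, 18.7, 21.1]), (60, [17.8, 19.2, 20.7]), (75, [18.7, 21.5, 23.3]), (85, [18.9, 22.3, 25.0])]
scene arch 40 56 [[14.0, 41.0, 62.0], [16.0, 40.0, 59.0], [11.0, 38.0, 58.0], [5.0, 41.0, 58.0], [9.0, 39.0, 58.0], [19.0, 39.0, 56.0]]
scene arch -40 57 [[8.0, -39.0, 59.0], [11.0, -39.0, 58.0], [10.0, -41.0, 57.0], [13.0, -41.0, 57.0], [16.0, -40.0, 57.0], [3.0, -39.0, 56.0]]
scene lever [(0, [17.6, 19.4, 21.2]), (15, [17.7, 19.8, 21.0]), (30, [18.6, 20.2, 21.4]), (45, [18.1, 20.2, 21.7]), (60, [18.8, 20.2, 21.5]), (75, [18.6, 20.7, 22.5]), (85, [20.1, 22.9, 24.5])]
```

View pics/fin.png

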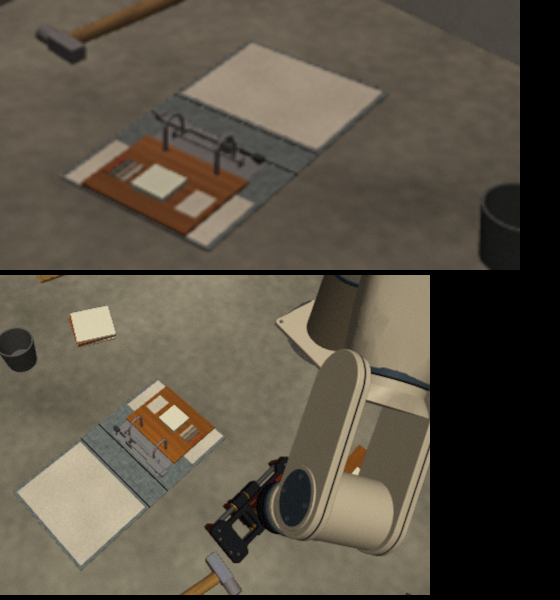

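The final pictures show the board flat on the cover, with the rings shut over the posts at (165,140) and (217,160). The lever is level, and the hammer, tub and tiles have not moved. Handing in.

```bash
python3 -c "
from workcell import *
print(close_job())"
```

```text
the job is handed in; nothing more can be done
None
```

The board is filed in the lever arch file and the rings are locked over it; I handed the job in at about 30.5 s of the 72 s allowed.

- **Opening:** I gripped the lever tab and lifted it about 7 mm. After I let go, the lever swung up to its open position and the arches sprang open.
- **Board:** I took the farther of the two boards (579 mm from the base, the other 430 mm) and lowered it onto the posts. The readings between steps showed no contact force until it touched the cover at about 3 N. With the gripper clear, the top of the board measured level at 8.0 mm, which is the 3 mm cover plus the 5 mm board.
- **Closing:** I pushed the lever along its arc. The highest reading between steps was about 11 N, and it snapped past dead centre. I then pressed it lightly against its stop at about 7 N, well below the 28 N that gives 0.5 mm.

**Last checks:** With the arm withdrawn, both cameras show the lever level (upper face about 19–20 mm above the bench) and the arch crowns at about 57–60 mm, matching the shut height. The hammer, tub and tile stack look where they were, judged by eye in the last picture. The second board was partly hidden behind the arm there, but nothing went near it.

The first fit of the file from the scene camera was about 3 mm off, so I used the wrist camera's measurements instead. No later check failed.

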